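Pack the spice jar and the honey jar into the gift tray

ROBOT

A 6-joint arm with a two-finger parallel gripper is mounted at the origin on the work surface. World frame = base frame: x ahead of the robot, y to its left, z up, the work surface at z = 0. Lengths are in mm, angles in rad, forces in N, time in s.
With the tool pointing down it reaches from about 350 to 775 mm from the base axis. Payload 7.3 kg.
Tool frame: the origin (TCP) lies on the centre line of the jaws, within the pads' length; the fingertips stand bot.tip_reach ahead of it and the grasp point (between the pads) lies 6 mm ahead of it (bot.tip_reach is the distance from the TCP to the fingertips, in mm); z points along the fingers, y is the direction in which the jaws open and shut (so a half turn about z gives the same grasp; the last joint's range is limited). The gripper opens to 92 mm and grips with 3 to 60 N. Pads are 19 mm wide; open, the fingers measure 130 mm over their backs; the gripper's body (75 mm by 190 mm) begins 47 mm behind the grasp point.
Start: joints at [-1.256, 0.342, 1.524, -0, 1.275, -0.146], TCP at [233.472, -470.248, 251.741] pointing down, gripper open.
Joint ranges: [-2.53, 2.53], [-0.77, 2.02], [0.04, 2.7], [-1, 4.14], [0.28, 2.66], [-3.11, 3.11]. Speed limits (rad/s): [2.57, 2.57, 3.14, 3.14, 3.14, 3.14].

INTERFACE

Orientations are given as [roll, pitch, yaw] about the fixed x, y, z axes, in that order (R = Rz(yaw) Ry(pitch) Rx(roll)).
In Python, from plant import bot gives the robot as it stands.
- The arm moves only by the tool step_arm, never from a script. Its argument "deltas" is a list of rows, each a list of 6 numbers: the shift along the tool's x, y, z in mm, then the turn, a rotation vector about the tool's x, y, z in rad. A call has 1 to 5 rows; each row is the pose to reach, as a shift and turn from the pose commanded when the call began, along the tool's axes at that moment; what a row does not reach only later rows make up. A row lasts 1/12 s, in which the tool goes at most 41.7 mm and 7.16 degrees, less where a joint would pass 70% of its speed; a pose out of reach is approached as far as the arm can. A call with a gripper value outside its range is refused whole. "fingers" is the finger opening in mm, from 0 to 91.8, set as the call begins (left out, the last holds). The fingers move at their own pace and stop on an object; the grip force is fixed at half the most. Time passes only in rows, so rows that repeat a pose let the fingers close. It gives the time, the measured TCP pose, the force and the opening at its end, in the units of the state.
- bot.get_obs(): the state, without advancing time (a new reading comes with each control period).
- bot.capture(name): name is "scene" or "top"; returns a dict with "color" (400x640x3 uint8, red, green, blue), "fx", "fy", "cx", "cy" (pixels), "R" (3x3) and "t" (3): a world point X has camera coordinates R X + t. Camera axes: x right, y down, z forward; pixel columns grow to the right and rows downward; lengths in mm; the calibration is good to about 2 mm. A picture is of the moment at which its call begins. There is no depth.
- bot.close_job(): hands the job in, once; it reports no verdict.
Trained networks look in a picture, given as the dict that the camera call returned (one of the last four; its "shot" number tells which), for a name from the list of things; names that differ only in an ending like _2 or _b are one class to them, and where a whole thing is asked for, a point or a joint stands for the part that bears it (a point fixed in the world has none). Each returns a list of dicts, best first, with "p" (0 to 1); they miss things now and then, are a little off and sometimes report something else, mostly with a low value. They report only what shows in the picture. A call takes as long as a camera call. They do not tell look-alikes from the thing itself.
- bot.boxes_of(query, picture): "rect" ([centre column, centre row, width, height] in pixels, round what is visible of it).
The state is a dict: "time": time; "joint_positions": joint angles; "dq": joint speeds; "tau": joint torques, N m; "tool_pos": TCP position; "tcp_rot": TCP orientation; "contact_force": force on the tool from outside, world axes, zero at the start; "moment": the same for the moment, N m; "grip_width": finger opening in mm.
Only numpy, scipy, OpenCV 4.12 (cv2) and the standard library are available. Lean on these libraries where they do the work, as an engineer would, in place of code of your own. Each camera call takes 0.05 s, during which the arm holds its last target. There are 200 camera calls.

TASK

Finish packing the orange gift tray: take the square spice jar with the red cap out of the crate and lay it in the jar-shaped pocket with its label facing up, and stand the hexagonal honey jar in the six-sided pocket, both sitting fully home on the pocket floors. They are glass, so set them down without letting either one drop or topple, and leave the other goods and tools where they are.

Things in the scene. Friction and masses are not known exactly. Their poses are not given: they have to be found in the camera images.
- jar: Square spice jar to pack: clear glass, red-brown spice, red round cap, 200 g. Origin: centre of its underside; z up its axis to the cap. Body 46 x 46 mm, edges rounded 4 mm, z 0 to 72 mm; neck 33 mm dia to 80 mm; cap 38 mm dia from 80 to 106 mm. Label on its +x face. Starts upright in one of two opposite corner cells of the crate, label to the crate's -y side, top 44 mm standing out.
- jar_mid (a point): Point on the spice jar's axis half way along it, 53 mm from its underside. Axes as the jar's.
- jar_cap (a point): Point on the spice jar's axis in the middle of the cap, 93 mm from its underside. Axes as the jar's.
- hex_jar: Hexagonal amber honey jar with round brass-coloured lid, 240 g. Origin: centre of its underside, z up. Body 52 mm across flats (60 mm across corners), 46 mm high; lid 46 mm dia from z = 50 to 64 mm (top). One pair of flats faces its +x and -x, the others every 60 degrees. Stands on the bench; it and the loose tin swap places between starts.
- tray: Orange gift tray 206 (x) x 148 mm (y), fixed by corner guides on a steel board 250 x 192 x 5 mm. Origin: centre of the board's underside on the bench, z up. Deck (top of all pocket walls) at z = 51 mm; floor of the jar pocket at 11 mm, of the other two at 17 mm. Pockets: one for a lying spice jar, a hexagonal one, and a round one already holding a tin.
- jar_seat (a point): Where point jar_mid lies when the jar is home: tray frame x -34, y 0, z 34 mm, 23 mm above the pocket floor. Axes as the tray's. The pocket runs along tray y, centre line x -34 mm: a part 50 mm wide from y = -55.5 to 22 mm for the glass body, then one 42 mm wide from y = 22 to 55.5 mm for the cap: the cap points to tray +y.
- hex_seat (a point): Centre of the hexagonal pocket's floor (tray frame x 63, y -32.5, z 17 mm), where the honey jar's origin comes to lie. Pocket 34 mm deep, 56 mm across flats, one pair of flats facing tray +x and -x. Axes as the tray's.
- crate: Crate, blue outside, grey dividers, fixed to the bench: 182 (x) x 123 (y) x 66 mm high, floor 4 mm thick, 3 x 2 cells of 54 x 54 mm (centres x -59, 0, 59, y -29.5, 29.5 mm). Origin: centre of its underside. Spice jars stand in two opposite corner cells (x -59, y -29.5 and x 59, y 29.5 mm); the other four are empty.
- spare_jar: Another spice jar of the same shape with a green cap, in the crate; stays where it is. Origin: centre of its underside.
- packed_tin: Round tin, 48 mm diameter, 36 mm high, green lid, already in the tray's round pocket (its top 2 mm above the deck); stays where it is. Origin: centre of its underside.
- loose_tin: Round tin like the packed one, standing on the bench; stays where it is. Origin: centre of its underside.
- sanitizer: Bottle, 64 mm diameter, 190 mm high, standing on the bench beyond the tray; stays where it is. Origin: centre of its underside.
- tape_roll: Roll of brown tape, 90 mm diameter, 48 mm high, lying flat on the bench; stays where it is. Origin: centre of its underside.
- spatula: Spatula with a blue handle, about 200 mm long, lying on the bench; stays where it is.
- marker: Marker pen, 130 mm long, lying on the bench; stays where it is.
- jar_label (a point): Middle of the spice jar's cream label, on its +x face (23 mm from the axis, 36 mm above the underside). A 12 mm wide cream paper seal runs from the label side up over the cap's edge to the middle of its top, so the label side shows from above. Axes as the jar's.
- jar_grip (a point): Middle of the jar pocket's finger recesses (tray frame x -34, y -17, z 34 mm; the middle of the glass body when home). Axes as the tray's. The recesses open into both sides of the pocket, down to its floor, each 34 mm wide (tray x -93 to -59 and -9 to 25 mm) and 46 mm long (y -40 to 6 mm). There are none beside the cap.
Things that resemble listed ones, but are neither listed nor needed, are in the scene too. What is shaped like the jar but yellow is not meant.

How it is judged (in metres and radians):
At the end, for the whole second after the job is handed in: Both jars released and at rest in their pockets, within 6 mm sideways of their seats and 4 mm in height; the spice jar along its pocket and label up within 0.1 rad, the honey jar upright within 0.08 rad (horizontal distance between jar_mid and jar_seat below 0.006 m and z of jar_mid in the frame of jar_seat below 0.004 m and angle between the z axis of jar and the y axis of tray, either way round below 0.1 rad and angle between jar's own x axis and vertical below 0.1 rad and horizontal distance between hex_jar and hex_seat below 0.006 m and z of hex_jar in the frame of hex_seat below 0.004 m and angle between hex_jar's own z axis and vertical below 0.08 rad and linear speed of each of jar, hex_jar below 0.02 m/s and contact force between the fingers and jar below 0.05 N and contact force between the fingers and hex_jar below 0.05 N); the robot touches nothing.
It fails at once if the spice jar drops or topples: faster than 0.35 m/s or 5 rad/s with no finger on it (contact force between the fingers and jar below 0.02 N and (linear speed of jar above 0.35 m/s or angular speed of jar above 5 rad/s)).
It fails at once if the honey jar drops or topples: faster than 0.35 m/s or 5 rad/s with no finger on it (contact force between the fingers and hex_jar below 0.02 N and (linear speed of hex_jar above 0.35 m/s or angular speed of hex_jar above 5 rad/s)).
It fails at once if other goods or tools are disturbed (moved by more than 30 mm) (distance of any of spare_jar, packed_tin, loose_tin, sanitizer, tape_roll, spatula, marker from where it was at the start of the episode above 0.03 m).
It also fails if it takes over 72 s, if anything falls off the work surface, if the arm or the gripper's body presses on something with over 40 N, if the wrist force passes 120 N, or if a joint passes its speed limit or range.

## Working session

There is one attempt and no reset: what is moved stays moved. The work goes in short steps, Python scripts to look and compute and a tool call to move; the robot and the scene stay as the last step left them, time stands still between calls to the robot, and variables do not carry over. Pictures are saved under pics/ and viewed, about 8 in all and at most 12, crops included, and the job is handed in when it is done.

Besides the shell and the picture viewer there is one more tool, called after ">>>" in YAML: its name, and indented under it one key for each argument. step_arm: Moves the arm, as the interface text tells. Its arguments: {"type":"object","properties":{"deltas":{"type":"array"},"fingers":{"type":"number"}},"required":["deltas"]}

```bash
ls; mkdir -p pics
python3 - <<'E'
from plant import bot
import cv2
for n in("scene","top"):
    c=bot.capture(n); cv2.imwrite(f"pics/{n}0.png",c["color"][:,:,::-1])
    print(n,c["fx"],c["cx"],c["cy"],c["R"],c["t"])
    for q in["jar","hex_jar","tray","crate","loose_tin","tape_roll","sanitizer"]:
        print(q,[(d["rect"],d["p"]) for d in bot.boxes_of(q,c)[:3]])
print(bot.tip_reach,bot.get_obs())
E
```

```text
pics
scene 500.4375757947284 318.27508268273493 193.05483096662022 [[ 0.29747698  0.95451188 -0.02035988]
 [ 0.62699695 -0.21139894 -0.74979018]
 [-0.71998769  0.21027973 -0.66136235]] [-202.70229232 -237.04601184 1888.25466553]
jar [([456.9, 188.6, 18.7, 34.9], 0.83), ([444.5, 223.9, 23.2, 33.9], 0.72), ([423.6, 192.0, 23.5, 24.0], 0.68)]
hex_jar [([354.2, 245.2, 22.8, 26.1], 0.91), ([421.2, 193.9, 17.6, 21.3], 0.35)]
tray [([262.4, 240.3, 81.6, 76.6], 0.71)]
crate [([405.6, 193.2, 53.4, 56.0], 0.82), ([353.3, 245.3, 22.0, 30.2], 0.64)]
loose_tin [([401.4, 237.0, 25.7, 18.0], 0.66), ([180.6, 241.8, 18.1, 18.7], 0.65), ([261.4, 238.6, 83.7, 74.5], 0.49)]
tape_roll [([401.6, 244.8, 31.2, 35.8], 0.96), ([421.2, 191.7, 14.7, 24.5], 0.45)]
sanitizer [([182.1, 241.2, 21.9, 21.3], 0.74)]
top 411.5621111073227 321.65365230621074 201.51181357199349 [[-0.03465099 -0.99937575  0.00688604]
 [-0.97947273  0.03259024 -0.19892471]
 [ 0.19857611 -0.01363763 -0.97999058]] [  55.32173241  518.23209037 1069.23491001]
jar [([206.6, 144.6, 31.9, 29.1], 0.91), ([206.8, 182.0, 23.6, 22.4], 0.7), ([159.8, 
[... 435 characters left out ...]
.79)]
25.0 {'time': 0.8, 'joint_positions': array([-1.25600175e+00,  3.41973175e-01,  1.52408233e+00, -2.90721746e-05,
        1.27538281e+00, -1.46015506e-01]), 'dq': array([ 4.59192739e-04, -4.66902519e-04,  1.41029670e-03, -4.09237780e-04,
       -1.87077161e-03,  2.05785579e-05]), 'tau': array([ 3.18510001e-05, -4.31091034e+01, -2.44467115e+01,  7.17292330e-02,
        4.82066511e-02, -4.04529624e-05]), 'tool_pos': array([ 233.46764073, -470.26243085,  251.76061942]), 'tcp_rot': array([3.14144401e+00, 4.99733080e-05, 4.60818538e-01]), 'contact_force': array([-0.36286437,  0.03511164,  0.20099012]), 'moment': array([ 0.02606858, -0.02073024,  0.01013544]), 'grip_width': 91.56723820912248}
```

Run:
```python
import cv2
a=cv2.imread("pics/top0.png")[100:320,130:510]
cv2.imwrite("pics/topc.png",cv2.resize(a,None,fx=2.1,fy=2.1,interpolation=cv2.INTER_CUBIC))
a=cv2.imread("pics/scene0.png")[140:300,150:480]
cv2.imwrite("pics/scenec.png",cv2.resize(a,None,fx=2.4,fy=2.4,interpolation=cv2.INTER_CUBIC))
```

```text
(no output)
```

View pics/topc.png

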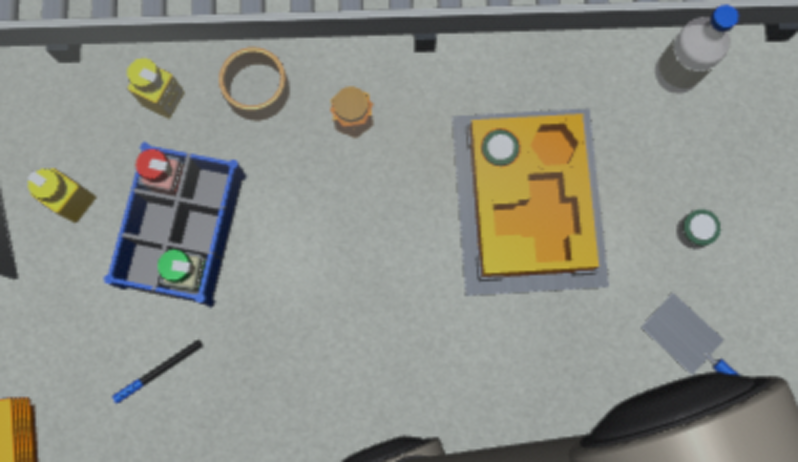

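View pics/scenec.png

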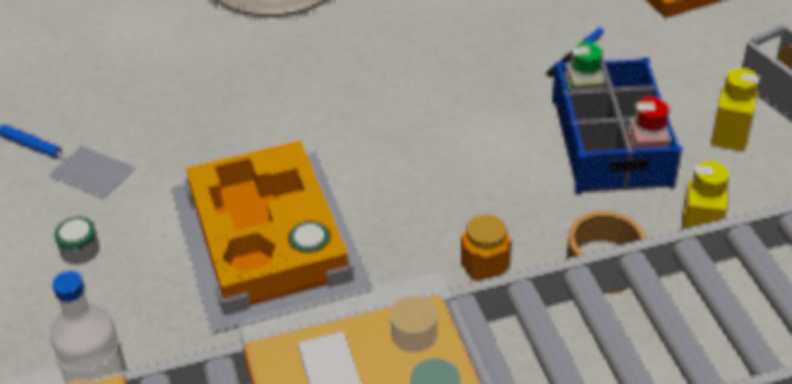

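Top crop: the red cap with its seal pointing right is at (155,165), in the crate's upper-left cell. The green spare is at (178,266) and the yellow look-alikes at (145,75) and (45,185). The hex jar is at (351,107), the loose tin at (702,228), and the tray centre at (535,195) with its hex pocket at (553,143). The red-capped jar is the only one in a corner cell with a red cap, so it is the target, and tray +x and crate +x both point up in the image. The scene view agrees: red cap at (652,112), hex jar at (486,247).

Next I fit the poses from silhouettes in both cameras.

```bash
cat > h.py <<'E'
import numpy as np, cv2
from scipy.optimize import minimize
def proj(c,P):
    q=np.asarray(P)@np.array(c["R"]).T+np.array(c["t"])
    return np.c_[c["fx"]*q[:,0]/q[:,2]+c["cx"],c["fy"]*q[:,1]/q[:,2]+c["cy"]]
def rot(P,p):
    a=p[2];R=np.array([[np.cos(a),-np.sin(a),0],[np.sin(a),np.cos(a),0],[0,0,1]])
    return P@R.T+np.array([p[0],p[1],0])
def ray(c,uv,z):
    R=np.array(c["R"]);o=-R.T@np.array(c["t"])
    d=R.T@np.array([(uv[0]-c["cx"])/c["fx"],(uv[1]-c["cy"])/c["fy"],1])
    return o+d*(z-o[2])/d[2]
def box(lx,ly,z0,z1): return np.array([[x,y,z] for x in(-lx/2,lx/2) for y in(-ly/2,ly/2) for z in(z0,z1)])
def prism(r,n,z0,z1,a0=0):
    a=a0+np.arange(n)*2*np.pi/n
    return np.array([[r*np.cos(t),r*np.sin(t),z] for t in a for z in(z0,z1)])
HEX=np.r_[prism(30,6,0,46,np.pi/6),prism(23,24,50,64)]
S=8
def mask(c,hue,smin,vmin,win,hull=True):
    h=cv2.cvtColor(c["color"],cv2.COLOR_RGB2HSV).astype(int)
    m=(((h[...,0]-hue[0])%180)<=(hue[1]-hue[0])%180)&(h[...,1]>=smin)&(h[...,2]>=vmin)
    w=np.zeros_like(m);u,v,r=[int(x) for x in win];w[max(v-r,0):v+r,max(u-r,0):u+r]=1
    m=(m&w).astype(np.uint8)
    n,l,s,_=cv2.connectedComponentsWithStats(m); m=(l==1+np.argmax(s[1:,4])).astype(np.uint8)
    if hull:
        p=np.argwhere(m)[:,::-1].astype(np.int32); mm=m*0; cv2.fillConvexPoly(mm,cv2.convexHull(p),1); m=mm
    return m
def sil(c,P):
    o=np.zeros((400*1,640),np.float32)
    q=proj(c,P);u0,v0=np.floor(q.min(0)).astype(int)-2;u1,v1=np.ceil(q.max(0)).astype(int)+3
    b=np.zeros(((v1-v0)*S,(u1-u0)*S),np.uint8)
    cv2.fillConvexPoly(b,np.round(((cv2.convexHull(q.astype(np.float32))[:,0]+.5-[u0,v0])*S-.5)*16).astype(np.int32),1,shift=4)
    o[v0:v1,u0:u1]=cv2.resize(b.astype(np.float32),(u1-u0,v1-v0),interpolation=cv2.INTER_AREA)
    return o
def fit(cs,ms,P,p0,yaw=True):
    f=lambda p:sum(np.abs(sil(c,rot(P,[p[0],p[1],p[2]/50 if yaw else p0[2]]))-m).sum()/m.sum() for c,m in zip(cs,ms))
    best=None
    for s in(8,3):
        x0=np.array([p0[0],p0[1],p0[2]*50]) if best is None else best.x
        n=3 if yaw else 2
        best=minimize(lambda x:f(np.r_[x,x0[n:]]),x0[:n],method="Nelder-Mead",options=dict(initial_simplex=x0[:n]+np.r_[np.zeros((1,n)),s*np.eye(n)],xatol=.02,fatol=1e-5)); best.x=np.r_[best.x,x0[n:]]
    return np.round([best.x[0],best.x[1],best.x[2]/50],4),round(best.fun,3)
E
python3 - <<'E'
from plant import bot
from h import *
print([x for x in dir(bot) if x[0]!='_'])
s=bot.capture("scene");t=bot.capture("top")
def px(a,b,sc): return ((a/2.1+130,b/2.1+100) if sc=="t" else (a/2.4+150,b/2.4+140))
# name,model,hue,smin,vmin,topcrop px,scene px,z,r,yaw0
for n,P,hue,sm,vm,tc,scn,z,r,y0 in [
 ("tray",box(206,148,5,51),(8,27),120,60,(535,195),(268,225),51,50,0.05),
 ("crate",box(182,123,0,66),(105,130),120,40,(175,222),(620,125),66,45,-.15),
 ("hex",HEX,(3,25),80,40,(351,107),(486,247),50,17,0.2),
 ("cap",prism(19,24,80+4,106+4),(170,8),140,60,(155,165),(652,112),97,10,0)]:
    a,b=px(*tc,"t"),px(*scn,"s"); mt=mask(t,hue,sm,vm,(*a,r)); ms=mask(s,hue,sm,vm,(*b,r))
    p=ray(t,a,z); p0=[p[0],p[1],y0]; yw=n!="cap"
    print(n,"guess",p.round(),mt.sum(),ms.sum())
    print(" both",*fit([t,s],[mt,ms],P,p0,yw)," top",*fit([t],[mt],P,p0,yw)," scene",*fit([s],[ms],P,p0,yw))
    if n=="hex":
        for y in(-.4,-.2,0,.4): print("  ",*fit([t,s],[mt,ms],P,[p0[0],p0[1],y]))
E
```

```text
['Unreachable', 'boxes_of', 'capture', 'close_job', 'get_obs', 'tip_reach']
tray guess [ 538. -136.   51.] 4128 3256
 both [ 5.447053e+02 -1.342450e+02  2.950000e-02] 0.071  top [ 5.446327e+02 -1.353796e+02  2.280000e-02] 0.024  scene [ 5.445174e+02 -1.333140e+02  3.370000e-02] 0.039
crate guess [515. 328.  66.] 1808 1919
 both [ 5.194389e+02  3.343881e+02 -2.240000e-01] 1.23  top [ 5.060823e+02  2.752350e+02 -1.952000e-01] 0.913  scene [ 5.196226e+02  3.347069e+02 -2.226000e-01] 0.277
hex guess [667. 101.  50.] 319 492
 both [6.712766e+02 1.026325e+02 4.402000e-01] 0.337  top [6.747895e+02 1.024414e+02 2.170000e-01] 0.241  scene [6.707734e+02 1.033854e+02 6.187000e-01] 0.063
   [ 6.707720e+02  1.030435e+02 -3.030000e-01] 0.353
   [ 6.709513e+02  1.029413e+02 -2.298000e-01] 0.35
   [ 6.717314e+02  1.025807e+02 -9.000000e-02] 0.347
   [6.715805e+02 1.026211e+02 4.388000e-01] 0.335
cap guess [583. 347.  97.] 151 153
 both [584.1662 351.8507   0.    ] 0.595  top [584.2193 350.6942   0.    ] 0.423  scene [582.1868 353.1929   0.    ] 0.154
```

Run:
```python
from plant import bot
from h import *
s=bot.capture("scene");t=bot.capture("top")
def crop(c,u,v,r,P=None,k=8):
    a=cv2.resize(c["color"][v-r:v+r,u-r:u+r,::-1],None,fx=k,fy=k,interpolation=cv2.INTER_CUBIC)
    b=a.copy()
    for Q,col in P or []:
        for i in Q: 
            w=((proj(c,i)+.5-[u-r,v-r])*k).astype(int); cv2.polylines(b,[w],True,col,1)
    return np.vstack([a,b])
def hx(p): 
    return [rot(prism(30,6,z,z,np.pi/6)[::2],p) for z in(0,46)]+[rot(prism(23,24,64,64)[::2],p)]
def cr(p):return [rot(np.array([[-91,-61.5,66],[91,-61.5,66],[91,61.5,66],[-91,61.5,66.]]),p)]
def jr(x,y):return [rot(prism(19,24,110,110)[::2],[x,y,0])]
H=[(hx([671,103,-.43]),(0,255,0))]; C=[(cr([519.5,334.5,-.223]),(0,255,255)),(jr(583.5,351.5),(255,255,0))]
A=[crop(t,297,151,16,H),crop(s,353,243,16,H),crop(t,207,187,16,C),crop(s,421,188,16,C)]
cv2.imwrite("pics/a.png",cv2.resize(np.hstack([np.hstack(A[:2]),np.hstack(A[2:])]),(800,400)) if 0 else np.vstack([np.hstack(A)])[:, :])
print(cv2.imread("pics/a.png").shape)
a=cv2.imread("pics/a.png"); cv2.imwrite("pics/a.png",cv2.resize(a,(800,int(a.shape[0]*800/a.shape[1]))))
```

```text
(512, 1024, 3)
```

View pics/a.png

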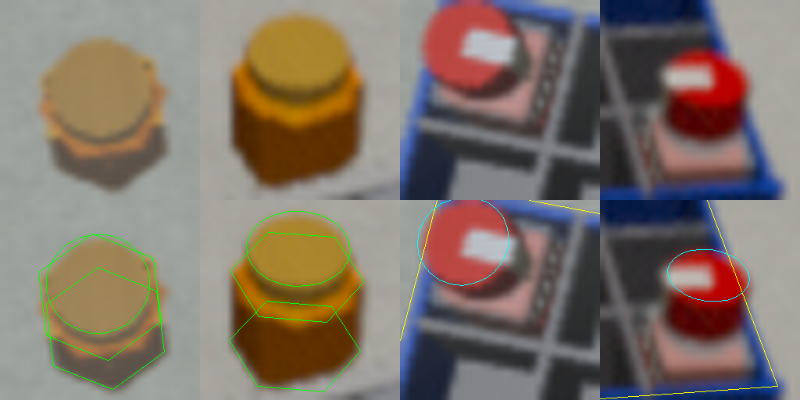

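The confirmation crop shows the red cap and cream seal of the jar in its crate cell, with outlines matching to about 2 mm. The hex yaw is still unclear, so I scan it with fuller masks and per-camera offsets.

Run:
```python
from plant import bot
from h import *
s=bot.capture("scene");t=bot.capture("top")
def m2(c,u,v,r,th):
    a=cv2.cvtColor(c["color"],cv2.COLOR_RGB2LAB).astype(float)
    w=a[v-r:v+r,u-r:u+r]; ring=np.r_[w[:2].reshape(-1,3),w[:,:2].reshape(-1,3)]
    d=np.linalg.norm(w-np.median(ring,0),axis=2)
    m=np.zeros(a.shape[:2],np.uint8); m[v-r:v+r,u-r:u+r]=d>th
    n,l,st,_=cv2.connectedComponentsWithStats(m); return (l==1+np.argmax(st[1:,4])).astype(np.uint8)
for th in(20,28):
  mt=m2(t,297,151,18,th); ms=m2(s,353,243,18,th); print(th,mt.sum(),ms.sum())
  for y in np.arange(-.52,.53,.104):
    out=[]
    for c,m in((t,mt),(s,ms)):
        r=minimize(lambda x:np.abs(sil(c,rot(HEX,[x[0],x[1],y]))-m).sum()/m.sum(),[671,103],method="Nelder-Mead",options=dict(initial_simplex=[[668,100],[675,102],[669,107]],xatol=.05,fatol=1e-4))
        out+=[r.x.round(1),round(r.fun,4)]
    print(round(y,3),*out,round(out[1]+out[3],3))
```

```text
20 392 514
-0.52 [668.2 102. ] 0.0693 [673.1 102.8] 0.0579 0.127
-0.416 [668.  101.6] 0.0586 [673.7 102.7] 0.0572 0.116
-0.312 [667.8 102.1] 0.0681 [673.3 102.6] 0.06 0.128
-0.208 [667.8 102. ] 0.0859 [672.8 102.8] 0.067 0.153
-0.104 [668.  101.8] 0.1001 [672.4 102.7] 0.0786 0.179
-0.0 [668.2 101.6] 0.1056 [671.8 102. ] 0.0964 0.202
0.104 [667.8 101.8] 0.1075 [671.9 102. ] 0.1165 0.224
0.208 [668.2 101.8] 0.1099 [672.2 102.6] 0.1111 0.221
0.312 [668.1 101.2] 0.1025 [672.5 102.9] 0.091 0.194
0.416 [668.3 101.4] 0.0857 [672.7 102.7] 0.0721 0.158
0.52 [668.2 101.8] 0.07 [673.  102.7] 0.0585 0.128
28 375 497
-0.52 [668.1 102.1] 0.0703 [673.9 102.4] 0.0679 0.138
-0.416 [668.  101.5] 0.0592 [673.8 102.5] 0.0648 0.124
-0.312 [667.8 101.9] 0.0712 [673.7 102.4] 0.0639 0.135
-0.208 [667.8 101.9] 0.0956 [673.4 102.6] 0.0716 0.167
-0.104 [667.8 101.7] 0.1162 [673.3 102.3] 0.0835 0.2
-0.0 [668.  101.4] 0.1274 [672.7 101.7] 0.1009 0.228
0.104 [667.8 101.4] 0.1277 [672.8 101.7] 0.1224 0.25
0.208 [667.1 101.8] 0.1232 [673.6 101.8] 0.1201 0.243
0.312 [667.5 101.5] 0.1111 [673.5 102.2] 0.1007 0.212
0.416 [668.  101.7] 0.0931 [673.9 102.2] 0.0799 0.173
0.52 [668.2 102.1] 0.072 [673.9 102.4] 0.0673 0.139
```

>>> step_arm:
  deltas:
    - [34,-19,0,0,0,0]
    - [67,-37,0,0,0,0]
    - [101,-56,0,0,0,0]
    - [134,-74,0,0,0,0]
    - [168,-93,0,0,0,0]
  fingers: 75

```text
time: 1.52
tool_pos: [343.2, -310.9, 251.8]
tcp_rot: [3.141, -0.0, 0.46]
contact_force: [1.4, -0.7, 0.1]
grip_width: 75.4
```

>>> step_arm:
  deltas:
    - [34,-19,0,0,0,0]
    - [67,-37,0,0,0,0]
    - [101,-56,0,0,0,0]
    - [134,-74,0,0,0,0]
    - [168,-93,0,0,0,0]

```text
time: 1.93
tool_pos: [452.5, -152.6, 252.0]
tcp_rot: [3.141, -0.0, 0.461]
contact_force: [0.3, -0.2, 0.8]
grip_width: 75.1
```

>>> step_arm:
  deltas:
    - [34,-19,0,0,0,0]
    - [67,-37,0,0,0,0]
    - [101,-56,0,0,0,0]
    - [134,-74,0,0,0,0]
    - [168,-93,0,0,0,0]

```text
time: 2.35
tool_pos: [561.6, 5.5, 251.8]
tcp_rot: [3.141, -0.0, 0.461]
contact_force: [0.9, -0.3, -0.1]
grip_width: 74.9
```

>>> step_arm:
  deltas:
    - [34,-19,0,0,0,0]
    - [67,-37,0,0,0,0]
    - [101,-56,0,0,0,0]
    - [134,-74,0,0,0,0]
    - [168,-93,0,0,0,0]

```text
time: 2.77
tool_pos: [670.7, 163.4, 251.6]
tcp_rot: [3.141, 0.0, 0.461]
contact_force: [0.2, -0.7, 0.2]
grip_width: 75.1
```

>>> step_arm:
  deltas:
    - [0,0,25,0,0,0.087]
    - [0,0,50,0,0,0.174]
    - [0,0,75,0,0,0.26]
    - [0,0,90,0,0,0.347]
    - [0,0,90,0,0,0.347]

```text
time: 3.18
tool_pos: [667.9, 161.6, 156.9]
tcp_rot: [3.141, 0.008, 0.111]
contact_force: [-0.1, 0.3, -0.7]
grip_width: 74.9
```

>>> step_arm:
  deltas:
    - [-2,20,0,0,0,0]
    - [-4,40,0,0,0,0]
    - [-6.5,59,0,0,0,0]
    - [-6.5,59,10,0,0,0]
    - [-6.5,59,20,0,0,0]

```text
time: 3.6
tool_pos: [671.2, 101.5, 143.1]
tcp_rot: [3.141, -0.003, 0.114]
contact_force: [0.3, 0.2, -0.3]
grip_width: 74.9
```

Run:
```python
from plant import bot
from h import *
print(bot.get_obs()["tool_pos"],bot.get_obs()["tcp_rot"],bot.get_obs()["joint_positions"].round(3))
s=bot.capture("scene");t=bot.capture("top")
P=bot.get_obs()["tool_pos"]
A=[]
for c,u,v in((t,297,151),(s,353,243)):
    r=25;k=16
    a=cv2.resize(np.ascontiguousarray(c["color"][v-r:v+r,u-r:u+r,::-1]),None,fx=k//2,fy=k//2,interpolation=cv2.INTER_CUBIC)
    w=((proj(c,[P-[0,0,25],P-[0,0,6]])+.5-[u-r,v-r])*k/2).astype(int)
    for q in w: cv2.circle(a,tuple(int(z) for z in q),3,(255,0,0),-1)
    A.append(a)
cv2.imwrite("pics/b.png",np.hstack(A))
```

```text
[671.22711708 101.50559919 143.14209312] [ 3.14147929 -0.00342394  0.11394528] [0.037 0.712 1.197 0.    1.229 1.494]
```

View pics/b.png

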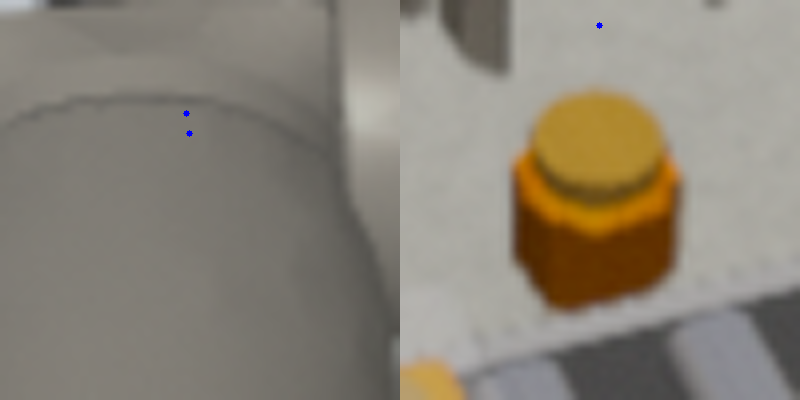

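The scene crop shows the two fingers straddling the hex jar (lid centre (598,138)). The top view is blocked by the arm. I descend and grip.

>>> step_arm:
  deltas:
    - [0,0,20,0,0,0]
    - [0,0,40,0,0,0]
    - [0,0,60,0,0,0]
    - [0,0,79,0,0,0]
    - [0,0,79,0,0,0]

```text
time: 4.12
tool_pos: [667.7, 103.5, 58.4]
tcp_rot: [-3.141, 0.008, 0.116]
contact_force: [-0.9, 0.5, -0.2]
grip_width: 74.9
```

>>> step_arm:
  deltas:
    - [0,0,0,0,0,0]
    - [0,0,0,0,0,0]
    - [0,0,0,0,0,0]
    - [0,0,0,0,0,0]
    - [0,0,0,0,0,0]
  fingers: 40

```text
time: 4.53
tool_pos: [671.0, 102.7, 64.3]
tcp_rot: [-3.142, -0.003, 0.114]
contact_force: [-0.1, 0.6, 3.4]
grip_width: 51.5
```

>>> step_arm:
  deltas:
    - [0,0,0,0,0,0]
    - [0,0,0,0,0,0]
    - [0,0,0,0,0,0]
    - [0,0,0,0,0,0]
    - [0,0,0,0,0,0]

```text
time: 4.95
tool_pos: [671.0, 102.6, 64.3]
tcp_rot: [-3.142, -0.003, 0.114]
contact_force: [-0.0, 0.8, 6.0]
grip_width: 51.3
```

>>> step_arm:
  deltas:
    - [0,0,-10,0,0,0]
    - [0,0,-30,0,0,0]
    - [0,0,-55,0,0,0]
    - [0,0,-80,0,0,0]
    - [0,0,-100,0,0,0]

```text
time: 5.37
tool_pos: [670.2, 102.2, 164.7]
tcp_rot: [3.141, -0.001, 0.114]
contact_force: [0.1, 0.1, -1.9]
grip_width: 51.5
```

>>> step_arm:
  deltas:
    - [-6,16,0,0,0,0]
    - [-15,42,0,0,0,0]
    - [-25,70,0,0,0,0]
    - [-35,100,0,0,0,0]
    - [-46,129,0,0,0,0]

```text
time: 5.78
tool_pos: [637.8, -32.9, 161.8]
tcp_rot: [3.142, 0.002, 0.114]
contact_force: [0.9, -1.1, -1.9]
grip_width: 51.6
```

>>> step_arm:
  deltas:
    - [-11,30,0,0,0,0]
    - [-22,60,0,0,0,0]
    - [-32,90,0,0,0,0]
    - [-41,115,0,0,0,0]
    - [-46,129.6,0,0,0,0]

```text
time: 6.2
tool_pos: [606.3, -168.5, 161.9]
tcp_rot: [3.141, 0.002, 0.111]
contact_force: [-0.1, 0.0, -1.7]
grip_width: 51.5
```

>>> step_arm:
  deltas:
    - [0,0,0,0,0,-0.1]
    - [0,0,5,0,0,-0.21]
    - [0,0,10,0,0,-0.32]
    - [0,0,20,0,0,-0.438]
    - [0,0,20,0,0,-0.438]

```text
time: 6.62
tool_pos: [606.7, -164.4, 140.4]
tcp_rot: [-3.138, 0.003, 0.556]
contact_force: [0.1, -0.2, -2.7]
grip_width: 51.6
```

>>> step_arm:
  deltas:
    - [0,0,0,0,0,0]
    - [0,0,0,0,0,0]
    - [0,0,0,0,0,0]

```text
time: 6.87
tool_pos: [608.4, -164.9, 143.2]
tcp_rot: [3.141, -0.0, 0.55]
contact_force: [-0.4, 0.3, -2.4]
grip_width: 51.5
```

Run:
```python
from plant import bot
from h import *
o=bot.get_obs();P=o["tool_pos"];print(P,o["tcp_rot"],o["joint_positions"].round(3))
s=bot.capture("scene");t=bot.capture("top")
A=[]
for c in(t,s):
    u,v=proj(c,[P-[0,0,50]])[0].astype(int);r=32;k=12
    a=cv2.resize(np.ascontiguousarray(c["color"][v-r:v+r,u-r:u+r,::-1]),None,fx=k/2,fy=k/2,interpolation=cv2.INTER_CUBIC);print(u,v)
    A.append(a)
cv2.imwrite("pics/c.png",np.hstack(A))
```

```text
[ 608.36383044 -164.93944093  143.2072603 ] [ 3.14097218e+00 -3.50301021e-04  5.49663136e-01] [-0.386  0.628  1.36  -0.     1.153  0.635]
396 163
251 233
```

View pics/c.png

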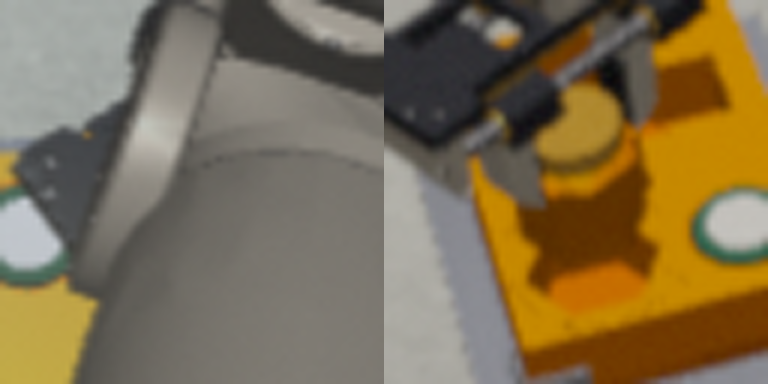

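Run:
```python
from plant import bot
from h import *
o=bot.get_obs();P=o["tool_pos"];s=bot.capture("scene");c=s
u,v,r,k=251,232,26,15
a=cv2.resize(np.ascontiguousarray(c["color"][v-r:v+r,u-r:u+r,::-1]),None,fx=k,fy=k,interpolation=cv2.INTER_CUBIC)
b=a.copy()
def dr(Q,col): cv2.polylines(b,[((proj(c,Q)+.5-[u-r,v-r])*k).astype(int)],True,col,1)
z=P[2]-64.3
yaw=o["tcp_rot"][2]-np.pi/2
for zz in(0,46): dr(rot(prism(30,6,z+zz,z+zz,np.pi/6)[::2],[P[0],P[1],yaw]),(0,255,0))
for zz in(50,64): dr(rot(prism(23,24,z+zz,z+zz)[::2],[P[0],P[1],yaw]),(255,255,0))
tr=[544.6,-133.4,.030]
for zz in(17,51): dr(rot(prism(56/3**.5,6,zz,zz,np.pi/6)[::2]+[63,-32.5,0],tr),(255,0,0))
dr(rot(np.array([[-103,-74,51],[103,-74,51],[103,74,51],[-103,74,51.]]),tr),(255,0,255))
cv2.imwrite("pics/d.png",np.hstack([a,b])[:, :])
d=cv2.imread("pics/d.png");cv2.imwrite("pics/d.png",cv2.resize(d[150:,:],(800,int(800*(d.shape[0]-150)/d.shape[1]))) if 0 else b)
```

```text
(no output)
```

View pics/d.png

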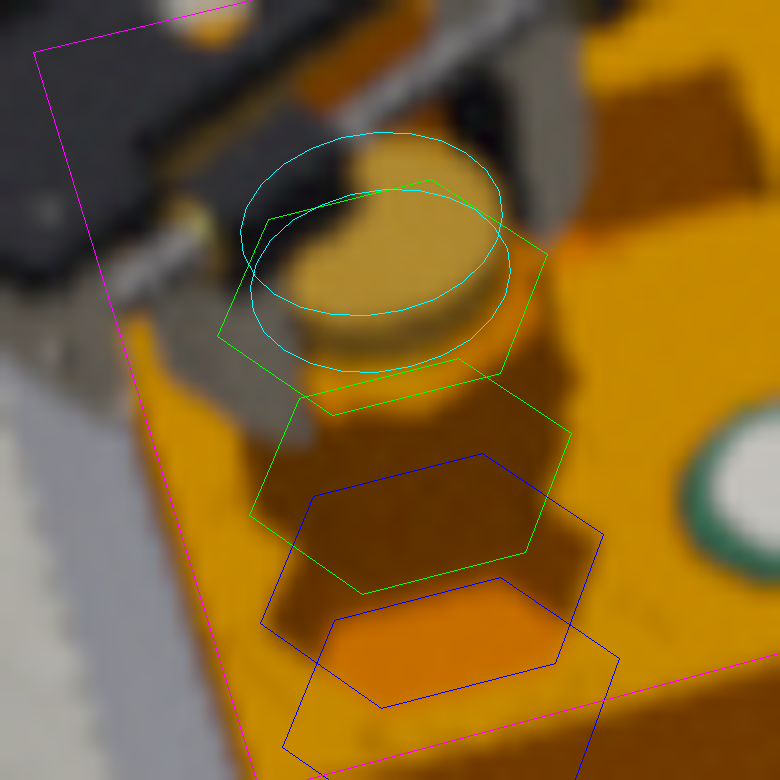

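The overlay matches the pocket rim, and the held lid agrees with its predicted outline to within about 1 px. I lower it carefully and watch the force.

>>> step_arm:
  deltas:
    - [0,0,8,0,0,0]
    - [0,0,16,0,0,0]
    - [0,0,22,0,0,0]
    - [0,0,27,0,0,0]
    - [0,0,27,0,0,0]

```text
time: 7.43
tool_pos: [607.6, -164.7, 114.0]
tcp_rot: [-3.14, 0.001, 0.552]
contact_force: [1.3, 1.0, -2.4]
grip_width: 51.6
```

>>> step_arm:
  deltas:
    - [0,0,2,0,0,0]
    - [0,0,4,0,0,0]
    - [0,0,6,0,0,0]
    - [0,0,6,0,0,0]

```text
time: 7.77
tool_pos: [608.0, -164.9, 109.4]
tcp_rot: [-3.141, 0.0, 0.552]
contact_force: [0.3, 0.5, -2.8]
grip_width: 51.5
```

>>> step_arm:
  deltas:
    - [0,0,4,0,0,0]
    - [0,0,8,0,0,0]
    - [0,0,12,0,0,0]
    - [0,0,16,0,0,0]
    - [0,0,20,0,0,0]

```text
time: 8.18
tool_pos: [608.1, -164.9, 89.1]
tcp_rot: [-3.141, 0.0, 0.552]
contact_force: [-0.8, -0.0, -2.3]
grip_width: 51.4
```

>>> step_arm:
  deltas:
    - [0,0,2,0,0,0]
    - [0,0,4,0,0,0]
    - [0,0,6,0,0,0]
    - [0,0,6,0,0,0]
    - [0,0,6,0,0,0]

```text
time: 8.6
tool_pos: [608.2, -165.0, 83.7]
tcp_rot: [3.142, 0.0, 0.552]
contact_force: [-0.6, -0.1, -2.7]
grip_width: 51.4
```

>>> step_arm:
  deltas:
    - [0,0,1,0,0,0]
    - [0,0,2,0,0,0]
    - [0,0,3,0,0,0]
    - [0,0,3,0,0,0]

```text
time: 8.93
tool_pos: [608.2, -165.1, 81.3]
tcp_rot: [3.141, -0.0, 0.552]
contact_force: [-1.6, -0.0, 2.4]
grip_width: 51.4
```

Contact came exactly at the predicted height, so I release.

>>> step_arm:
  deltas:
    - [0,0,0,0,0,0]
    - [0,0,0,0,0,0]
    - [0,0,0,0,0,0]
    - [0,0,0,0,0,0]
  fingers: 70

```text
time: 9.27
tool_pos: [608.3, -165.0, 80.7]
tcp_rot: [3.141, -0.0, 0.552]
contact_force: [-0.8, -0.4, 0.2]
grip_width: 69.3
```

>>> step_arm:
  deltas:
    - [0,0,-10,0,0,0]
    - [0,0,-30,0,0,0]
    - [0,0,-60,0,0,0]
    - [0,0,-95,0,0,0]
    - [0,0,-130,0,0,0]

```text
time: 9.68
tool_pos: [607.8, -164.8, 212.5]
tcp_rot: [-3.141, 0.0, 0.552]
contact_force: [0.6, 0.3, -0.2]
grip_width: 70.1
```

>>> step_arm:
  deltas:
    - [17,-30,0,0,0,0]
    - [33,-60,0,0,0,0]
    - [50,-90,0,0,0,0]
    - [66,-120,0,0,0,0]
    - [83,-150.5,0,0,0,0]

```text
time: 10.1
tool_pos: [599.7, 8.1, 211.7]
tcp_rot: [3.141, -0.001, 0.551]
contact_force: [-0.0, -0.2, 0.8]
grip_width: 70.2
```

>>> step_arm:
  deltas:
    - [0,0,0,0.085,0.052,0]
    - [0,0,0,0.17,0.105,0]
    - [0,0,0,0.255,0.157,0]
    - [0,0,0,0.255,0.157,0]

```text
time: 10.43
tool_pos: [600.0, 4.9, 210.7]
tcp_rot: [-2.882, -0.157, 0.529]
contact_force: [-0.5, -1.9, -0.5]
grip_width: 69.9
```

Run:
```python
from plant import bot
from h import *
o=bot.get_obs();print(o["tool_pos"],o["tcp_rot"],o["joint_positions"].round(4).tolist())
s=bot.capture("scene")
m=mask(s,(15,30),90,90,(263,258,12)) # lid rough
tr=[544.6,-133.4,.030]
u,v,r,k=258,240,30,10
b=cv2.resize(np.ascontiguousarray(s["color"][v-r:v+r,u-r:u+r,::-1]),None,fx=k,fy=k,interpolation=cv2.INTER_CUBIC)
for z in(67,81): cv2.polylines(b,[((proj(s,rot(prism(23,24,z,z)[::2]+[63,-32.5,0],tr))+.5-[u-r,v-r])*k).astype(int)],True,(0,255,0),1)
cv2.imwrite("pics/e.png",b)
```

```text
[599.96996823   4.93829205 210.68225537] [-2.88180048 -0.15653125  0.52896157] [-0.2629, 0.5331, 1.3717, 0.3009, 1.3282, 0.6722]
```

View pics/e.png

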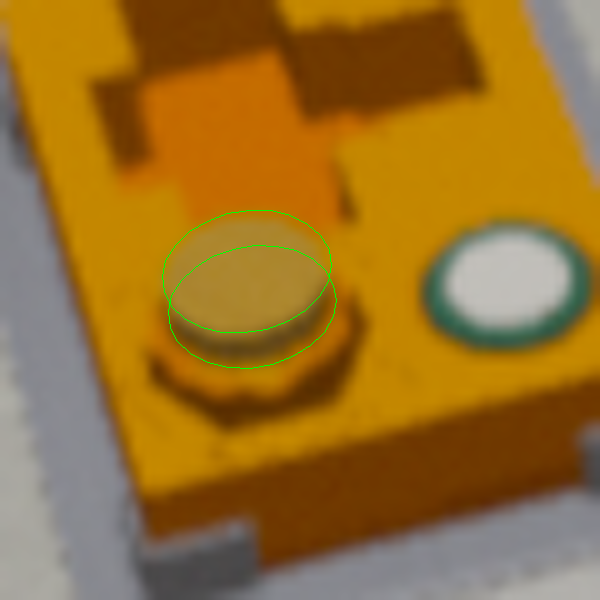

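Hex lid sits on the seat outline (centre (247,275)), to within 2 mm. Tilting the tips towards +y gives positive q4, which is the roomy side. I fit the kinematics to check that the regrasp and placing tilts can be reached.

```bash
cat > kin.py <<'E'
import numpy as np
from scipy.optimize import least_squares
from scipy.spatial.transform import Rotation as Ro
D=[([-1.256,.342,1.5241,0,1.2754,-.146],[233.468,-470.262,251.76],[3.14144,0,.4608]),
([.037,.712,1.197,0,1.229,1.494],[671.23,101.51,143.14],[3.14148,-.0034,.1139]),
([-.386,.628,1.36,0,1.153,.635],[608.36,-164.94,143.21],[3.14097,-.0004,.5497]),
([-.2629,.5331,1.3717,.3009,1.3282,.6722],[599.97,4.94,210.68],[-2.8818,-.15653,.52896])]
E=lambda a,t:Ro.from_euler(a,t)
def fk(k,q,pts=False):
    a1,e,d1,L2,L3,a3,Lt=k
    R=E('z',q[0]);p=R.apply([a1,e,d1]);R=R*E('y',q[1]);p=p+R.apply([0,0,L2])
    R=R*E('y',q[2]);p=p+R.apply([a3,0,L3]);w=p
    R=R*E('z',q[3])*E('y',q[4])*E('z',q[5]+np.pi/2);p=p+R.apply([0,0,Lt])
    return (p,R,w)
def res(k):
    return np.concatenate([np.r_[fk(k,q)[0]-p] for q,p,r in D])
K=least_squares(res,[50,76,350,350,350,0,200],x_scale=100).x
lo=np.array([-2.53,-.77,.04,-1,.28,-3.11]);hi=np.array([2.53,2.02,2.7,4.14,2.66,3.11])
def ik(p,R,q0):
    f=lambda q:np.r_[(fk(K,q)[0]-p)/100,(fk(K,q)[1].inv()*R).as_rotvec()]
    s=least_squares(f,np.clip(q0,lo+.01,hi-.01),bounds=(lo,hi));return s.x,np.abs(s.fun).max()
E
python3 - <<'E'
from kin import *
print(K.round(1),np.abs(res(K)).max().round(2))
for q,p,r in D: print((fk(K,q)[1].inv()*E('xyz',r)).magnitude().round(4))
q=np.array(D[3][0])
for B in([560,60],[560,140],[480,140],[480,60],[420,140]):
  for t1 in(55,65,75):
    # tool z=(0,sin,-cos), x-rot of down pose with jaws along x (psi=pi/2-> y_t=+x)
    down=E('xyz',[np.pi,0,np.pi/2])
    qq=q
    for t in np.radians(np.linspace(0,t1,8)):
        R=E('x',t)*down; p=np.array([B[0],B[1],40])-R.apply([0,0,6]); qq,e=ik(p,R,qq)
    w=fk(K,qq)[2]
    print(B,t1,qq.round(2),round(e,3),"wrist",w.round())
R=None
for y in(20,25,30,35):
    qq=q
    for t in np.radians(np.linspace(0,y,6)):
        R=E('x',-t)*E('xyz',[np.pi,0,np.pi/2]);p=np.array([511,-152,38])-R.apply([0,0,6]);qq,e=ik(p,R,qq)
    print("final",y,qq.round(2),round(e,3),fk(K,qq)[2].round())
E
```

```text
[  1.1  76.4 224.2 506.8 378.9  48.8 293. ] 0.2Traceback (most recent call last):
  File "<stdin>", line 3, in <module>
AttributeError: 'float' object has no attribute 'round'
```

Run:
```python
from kin import *
for q,p,r in D: print(round(float((fk(K,q)[1].inv()*E('xyz',r)).magnitude()),4),end=" ")
print()
q=np.array(D[3][0]);down=E('xyz',[np.pi,0,np.pi/2])
for B in([560,60],[560,140],[480,140],[480,60],[420,140]):
  for t1 in(55,65,75):
    qq=q
    for t in np.radians(np.linspace(0,t1,8)):
        R=E('x',t)*down; p=np.array([B[0],B[1],40])-R.apply([0,0,6]); qq,e=ik(p,R,qq)
    print(B,t1,qq.round(2),round(e,3),"wrist",fk(K,qq)[2].round())
for y in(20,25,30,35):
    qq=q
    for t in np.radians(np.linspace(0,y,6)):
        R=E('x',-t)*down;p=np.array([511,-152,38])-R.apply([0,0,6]);qq,e=ik(p,R,qq)
    print("final",y,qq.round(2),round(e,3),fk(K,qq)[2].round())
```

```text
0.0001 0.0003 0.0002 0.0 
[560, 60] 55 [-0.45  0.89  1.6   0.86  1.33 -0.98] 0.0 wrist [ 560. -185.  211.]
[560, 60] 65 [-0.49  0.98  1.57  0.94  1.46 -1.05] 0.0 wrist [ 560. -211.  166.]
[560, 60] 75 [-0.51  1.07  1.53  1.    1.59 -1.1 ] 0.0 wrist [ 560. -229.  117.]
[560, 140] 55 [-0.32  0.87  1.66  0.97  1.24 -0.96] 0.0 wrist [ 560. -105.  211.]
[560, 140] 65 [-0.36  0.96  1.64  1.04  1.37 -1.05] 0.0 wrist [ 560. -131.  166.]
[560, 140] 75 [-0.39  1.05  1.61  1.11  1.51 -1.13] 0.0 wrist [ 560. -149.  117.]
[480, 140] 55 [-0.37  0.81  1.89  0.98  1.17 -1.12] 0.0 wrist [ 480. -105.  211.]
[480, 140] 65 [-0.42  0.91  1.87  1.03  1.31 -1.22] 0.0 wrist [ 480. -131.  166.]
[480, 140] 75 [-0.45  1.01  1.83  1.07  1.45 -1.3 ] 0.0 wrist [ 480. -149.  117.]
[480, 60] 55 [-0.52  0.82  1.83  0.85  1.25 -1.12] 0.0 wrist [ 480. -185.  211.]
[480, 60] 65 [-0.56  0.92  1.79  0.9   1.39 -1.2 ] 0.0 wrist [ 480. -211.  166.]
[480, 60] 75 [-0.59  1.02  1.75  0.93  1.52 -1.26] 0.0 wrist [ 480. -229.  117.]
[420, 140] 55 [-0.42  0.77  2.05  0.98  1.11 -1.25] 0.0 wrist [ 420. -105.  211.]
[420, 140] 65 [-0.48  0.88  2.02  1.01  1.25 -1.35] 0.0 wrist [ 420. -131.  166.]
[420, 140] 75 [-0.51  1.    1.98  1.03  1.39 -1.43] 0.0 wrist [ 420. -149.  117.]
final 20 [-0.25  0.62  1.8  -0.54  0.7   0.17] 0.0 [511. -50. 319.]
final 25 [-0.2   0.64  1.81 -0.68  0.72  0.33] 0.0 [511. -26. 309.]
final 30 [-0.16  0.66  1.82 -0.81  0.75  0.47] 0.0 [511.  -3. 297.]
final 35 [-0.11  0.68  1.83 -0.92  0.8   0.61] 0.0 [511.  19. 283.]
```

>>> step_arm:
  deltas:
    - [0,0,0,-0.085,-0.052,0]
    - [0,0,0,-0.17,-0.105,0]
    - [0,0,0,-0.255,-0.157,0]
    - [0,0,0,-0.255,-0.157,0]
  fingers: 75

```text
time: 10.82
tool_pos: [600.2, 9.5, 212.1]
tcp_rot: [3.135, 0.001, 0.556]
contact_force: [-1.1, 0.6, 0.1]
grip_width: 75.0
```

>>> step_arm:
  deltas:
    - [17,-30,0,0,0,0]
    - [33,-60,0,0,0,0]
    - [50,-90,0,0,0,0]
    - [67,-121,0,0,0,0]
    - [83.5,-151,0,0,0,0]

```text
time: 11.23
tool_pos: [591.6, 180.7, 211.2]
tcp_rot: [-3.141, -0.001, 0.552]
contact_force: [0.9, -0.1, 0.1]
grip_width: 74.9
```

>>> step_arm:
  deltas:
    - [17,-30,0,0,0,0]
    - [33,-60,0,0,0,0]
    - [50,-90,0,0,0,0]
    - [67,-121,0,0,0,0]
    - [83.5,-151,0,0,0,0]

```text
time: 11.65
tool_pos: [583.5, 353.2, 211.1]
tcp_rot: [-3.141, -0.001, 0.552]
contact_force: [1.4, 0.1, 0.5]
grip_width: 75.0
```

>>> step_arm:
  deltas:
    - [0,0,10,0,0,0]
    - [0,0,20,0,0,0]
    - [0,0,40,0,0,0]
    - [0,0,40,0,0,0]

```text
time: 11.98
tool_pos: [582.2, 349.3, 166.2]
tcp_rot: [-3.141, 0.008, 0.551]
contact_force: [-0.6, -0.7, -1.0]
grip_width: 75.2
```

>>> step_arm:
  deltas:
    - [0,0,15,0,0,0]
    - [0,0,30,0,0,0]
    - [0,0,45,0,0,0]
    - [0,0,58,0,0,0]
    - [0,0,58,0,0,0]

```text
time: 12.4
tool_pos: [582.9, 349.3, 110.0]
tcp_rot: [-3.141, 0.006, 0.55]
contact_force: [-0.5, 0.0, -0.3]
grip_width: 75.2
```

Run:
```python
from plant import bot
from h import *
s=bot.capture("scene");o=bot.get_obs();P=o["tool_pos"];print(P)
u,v,r,k=420,188,25,14
b=cv2.resize(np.ascontiguousarray(s["color"][v-r:v+r,u-r:u+r,::-1]),None,fx=k,fy=k,interpolation=cv2.INTER_CUBIC)
for z in(84,110): cv2.polylines(b,[((proj(s,rot(prism(19,24,z,z)[::2],[P[0],P[1],0]))+.5-[u-r,v-r])*k).astype(int)],True,(0,255,0),1)
cv2.imwrite("pics/f.png",b)
```

```text
[583.52193439 349.78326427 111.69150387]
```

View pics/f.png

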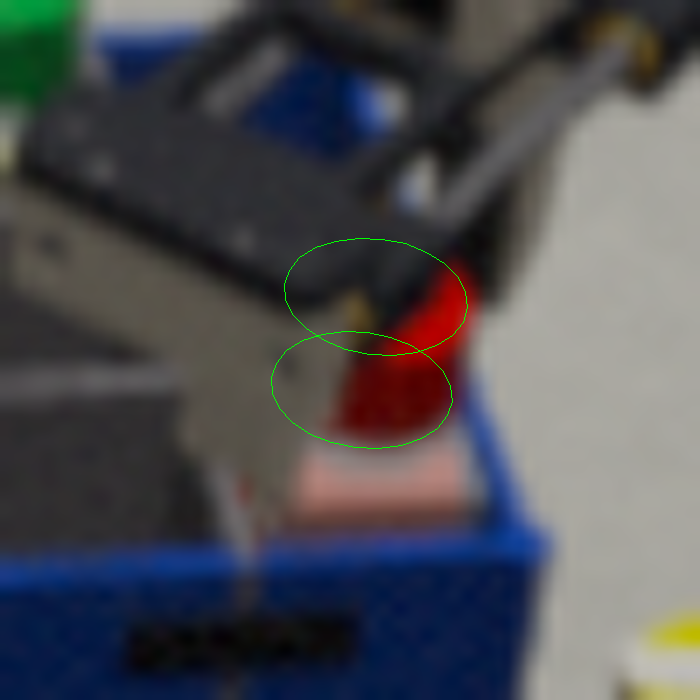

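The crop shows the fingers beside the red cap, which sits about 1 px (2–3 mm) towards +y of the TCP. I shift, lower 4 mm and grip.

>>> step_arm:
  deltas:
    - [0.7,-0.8,2,0,0,0]
    - [1.3,-1.5,4,0,0,0]
    - [1.3,-1.5,4,0,0,0]

```text
time: 12.7
tool_pos: [584.6, 353.4, 109.4]
tcp_rot: [3.141, -0.001, 0.552]
contact_force: [-0.5, -0.5, -0.3]
grip_width: 74.9
```

>>> step_arm:
  deltas:
    - [0,0,0,0,0,0]
    - [0,0,0,0,0,0]
    - [0,0,0,0,0,0]
    - [0,0,0,0,0,0]
    - [0,0,0,0,0,0]
  fingers: 28

```text
time: 13.12
tool_pos: [584.2, 353.4, 108.8]
tcp_rot: [3.141, -0.0, 0.552]
contact_force: [0.5, 0.4, -0.3]
grip_width: 46.3
```

>>> step_arm:
  deltas:
    - [0,0,0,0,0,0]
    - [0,0,0,0,0,0]
    - [0,0,0,0,0,0]
    - [0,0,0,0,0,0]
    - [0,0,0,0,0,0]

```text
time: 13.53
tool_pos: [584.2, 353.3, 108.7]
tcp_rot: [3.141, -0.0, 0.552]
contact_force: [0.4, -0.8, 0.1]
grip_width: 37.5
```

>>> step_arm:
  deltas:
    - [0,0,-5,0,0,0]
    - [0,0,-15,0,0,0]
    - [0,0,-25,0,0,0]
    - [0,0,-35,0,0,0]
    - [0,0,-45,0,0,0]

```text
time: 13.95
tool_pos: [584.4, 353.6, 155.4]
tcp_rot: [3.141, -0.001, 0.552]
contact_force: [0.1, -0.1, -2.1]
grip_width: 37.5
```

>>> step_arm:
  deltas:
    - [0,0,-15,0,0,0]
    - [0,0,-30,0,0,0]
    - [0,0,-42,0,0,0]
    - [0,0,-54,0,0,0]
    - [0,0,-60,0,0,0]

```text
time: 14.37
tool_pos: [584.7, 353.7, 216.7]
tcp_rot: [3.141, -0.004, 0.552]
contact_force: [0.4, 0.3, -1.3]
grip_width: 37.7
```

>>> step_arm:
  deltas:
    - [-12,5,0,0,0,0]
    - [-34,15,0,0,0,0]
    - [-56,25,0,0,0,0]
    - [-79,35,0,0,0,0]
    - [-101,45.4,0,0,0,0]

```text
time: 14.78
tool_pos: [521.0, 260.9, 214.0]
tcp_rot: [3.142, -0.0, 0.552]
contact_force: [0.0, -0.5, -2.4]
grip_width: 37.5
```

>>> step_arm:
  deltas:
    - [-25,11,0,0,0,-0.05]
    - [-50,22,0,0,0,-0.1]
    - [-72,32,0,0,0,-0.16]
    - [-90,40,0,0,0,-0.21]
    - [-101,45.4,0,0,0,-0.251]

```text
time: 15.2
tool_pos: [458.4, 168.8, 214.3]
tcp_rot: [3.141, 0.0, 0.805]
contact_force: [-1.1, 0.2, -1.3]
grip_width: 37.7
```

>>> step_arm:
  deltas:
    - [0,0,15,0,0,0]
    - [0,0,35,0,0,0]
    - [0,0,55,0,0,0]
    - [0,0,75,0,0,0]
    - [0,0,90,0,0,0]

```text
time: 15.62
tool_pos: [459.4, 170.0, 122.9]
tcp_rot: [-3.141, 0.0, 0.803]
contact_force: [-0.2, 0.2, -2.3]
grip_width: 37.5
```

>>> step_arm:
  deltas:
    - [0,0,3,0,0,0]
    - [0,0,6,0,0,0]
    - [0,0,9,0,0,0]
    - [0,0,9,0,0,0]
    - [0,0,9,0,0,0]

```text
time: 16.03
tool_pos: [460.2, 170.3, 115.5]
tcp_rot: [3.141, -0.001, 0.803]
contact_force: [0.3, -0.1, -1.9]
grip_width: 37.4
```

>>> step_arm:
  deltas:
    - [0,0,2,0,0,0]
    - [0,0,4,0,0,0]
    - [0,0,6,0,0,0]
    - [0,0,8,0,0,0]
    - [0,0,8,0,0,0]

```text
time: 16.45
tool_pos: [459.5, 170.1, 106.3]
tcp_rot: [-3.141, 0.001, 0.803]
contact_force: [0.2, 0.7, -1.7]
grip_width: 37.2
```

>>> step_arm:
  deltas:
    - [0,0,1,0,0,0]
    - [0,0,2,0,0,0]
    - [0,0,2,0,0,0]

```text
time: 16.7
tool_pos: [459.8, 170.2, 104.7]
tcp_rot: [3.141, -0.0, 0.803]
contact_force: [-0.6, -0.5, -1.4]
grip_width: 37.6
```

>>> step_arm:
  deltas:
    - [0,0,0.7,0,0,0]
    - [0,0,1.2,0,0,0]
    - [0,0,1.2,0,0,0]

```text
time: 16.95
tool_pos: [460.3, 170.3, 104.5]
tcp_rot: [3.141, -0.001, 0.803]
contact_force: [-1.2, -0.2, 7.2]
grip_width: 37.4
```

>>> step_arm:
  deltas:
    - [0,0,0,0,0,0]
    - [0,0,0,0,0,0]
    - [0,0,0,0,0,0]
    - [0,0,0,0,0,0]
    - [0,0,0,0,0,0]
  fingers: 75

```text
time: 17.37
tool_pos: [459.7, 170.2, 103.4]
tcp_rot: [-3.142, 0.0, 0.803]
contact_force: [0.7, -0.3, 0.3]
grip_width: 66.0
```

>>> step_arm:
  deltas:
    - [0,0,-15,0,0,0]
    - [0,0,-40,0,0,0]
    - [0,0,-70,0,0,0]
    - [0,0,-100,0,0,0]
    - [0,0,-130,0,0,0]

```text
time: 17.78
tool_pos: [459.4, 170.1, 234.7]
tcp_rot: [-3.141, 0.001, 0.803]
contact_force: [0.3, -0.2, -0.3]
grip_width: 75.3
```

>>> step_arm:
  deltas:
    - [-20,19,0,0,0,-0.1]
    - [-40,39,0,0,0,-0.2]
    - [-60,58,0,0,0,-0.3]
    - [-80,77,0,0,0,-0.4]
    - [-94,90,0,0,0,-0.5]

```text
time: 18.2
tool_pos: [459.0, 38.2, 233.5]
tcp_rot: [3.141, 0.001, 1.307]
contact_force: [1.3, -0.3, 0.2]
grip_width: 74.7
```

>>> step_arm:
  deltas:
    - [0,0,0,0,0,-0.1]
    - [0,0,0,0,0,-0.2]
    - [0,0,0,0,0,-0.296]
    - [0,0,0,0,0,-0.296]
    - [0,0,0,0,0,-0.296]

```text
time: 18.62
tool_pos: [459.1, 40.0, 233.4]
tcp_rot: [-3.141, 0.0, 1.596]
contact_force: [0.6, 0.1, 0.9]
grip_width: 75.2
```

Run:
```python
from plant import bot
from h import *
o=bot.get_obs();print(o["tool_pos"],o["tcp_rot"],o["joint_positions"].round(2))
s=bot.capture("scene");t=bot.capture("top")
A=[]
for c in(t,s):
    u,v=proj(c,[[460,170,50]])[0].astype(int);r=28;k=14
    b=cv2.resize(np.ascontiguousarray(c["color"][v-r:v+r,u-r:u+r,::-1]),None,fx=k,fy=k,interpolation=cv2.INTER_CUBIC)
    for P in(rot(box(46,46,0,0)[[0,2,6,4]],[460.2,170.3,.03]),rot(box(46,46,72,72)[[0,2,6,4]],[460.2,170.3,.03]),rot(prism(19,24,106,106)[::2],[460.2,170.3,0])):
        cv2.polylines(b,[((proj(c,P)+.5-[u-r,v-r])*k).astype(int)],True,(0,255,0),1)
    A.append(b[:, :])
cv2.imwrite("pics/g.png",cv2.resize(np.hstack(A),(800,400)))
```

```text
[459.13346661  40.01731839 233.42998531] [-3.14148569e+00  5.43776687e-05  1.59587688e+00] [-0.08  0.24  1.72 -0.    1.18 -0.1 ]
```

View pics/g.png

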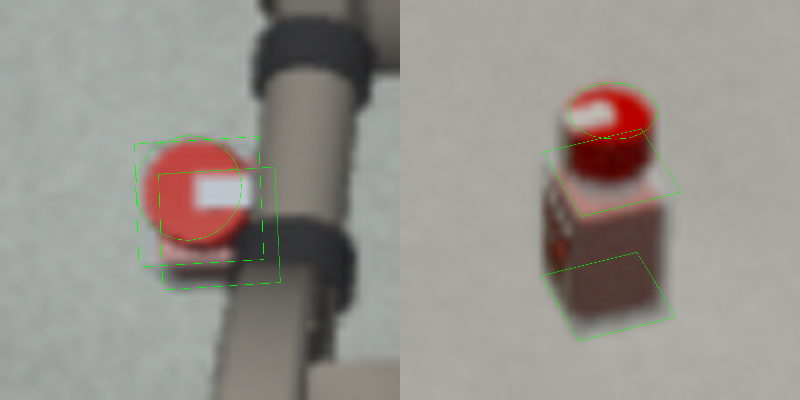

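The jar stands upright, with cap at (195,192) in the top view and the seal/label facing −y, 1–2 mm from prediction. Next I tilt for the regrasp.

>>> step_arm:
  deltas:
    - [0,0,0,0,0.12,0]
    - [0,0,0,0,0.24,0]
    - [0,0,0,0,0.36,0]
    - [0,0,0,0,0.48,0]
    - [0,0,0,0,0.6,0]

```text
time: 19.13
tool_pos: [459.8, 39.8, 234.5]
tcp_rot: [3.139, -0.605, 1.599]
contact_force: [-0.6, 0.1, -1.0]
grip_width: 74.5
```

>>> step_arm:
  deltas:
    - [0,0,0,0,0.12,0]
    - [0,0,0,0,0.24,0]
    - [0,0,0,0,0.36,0]
    - [0,0,0,0,0.482,0]
    - [0,0,0,0,0.482,0]

```text
time: 19.55
tool_pos: [458.9, 38.8, 231.0]
tcp_rot: [-3.126, -1.089, 1.581]
contact_force: [-0.2, -0.5, -0.7]
grip_width: 75.0
```

>>> step_arm:
  deltas:
    - [-25,0,17,0,0,0]
    - [-50,0,34,0,0,0]
    - [-75,0,51,0,0,0]
    - [-100,0,67,0,0,0]
    - [-115,0,77,0,0,0]

```text
time: 19.97
tool_pos: [458.4, 54.6, 93.7]
tcp_rot: [-3.136, -1.078, 1.596]
contact_force: [0.3, 0.9, 0.2]
grip_width: 75.0
```

>>> step_arm:
  deltas:
    - [0,0,0,0,0,0]
    - [0,0,0,0,0,0]

```text
time: 20.13
tool_pos: [458.9, 54.4, 96.1]
tcp_rot: [-3.139, -1.08, 1.597]
contact_force: [0.7, -0.1, -0.3]
grip_width: 75.3
```

>>> step_arm:
  deltas:
    - [0,0.5,15,0,0,0]
    - [0,1,35,0,0,0]
    - [0,1.5,55,0,0,0]
    - [-0.5,2,75,0,0,0]
    - [-0.7,2.5,90,0,0,0]

```text
time: 20.55
tool_pos: [459.2, 134.8, 53.5]
tcp_rot: [3.139, -1.08, 1.602]
contact_force: [-1.0, 0.2, 0.5]
grip_width: 75.0
```

>>> step_arm:
  deltas:
    - [0,0.3,10,0,0,0]
    - [0,0.5,20,0,0,0]
    - [0,0.5,30,0,0,0]
    - [0,0.5,30,0,0,0]
    - [0,0.5,30,0,0,0]

```text
time: 20.97
tool_pos: [458.8, 159.9, 39.0]
tcp_rot: [3.141, -1.082, 1.6]
contact_force: [0.5, 0.3, 0.2]
grip_width: 74.5
```

>>> step_arm:
  deltas:
    - [0,0,0,0,0,0]
    - [0,0,0,0,0,0]
    - [0,0,0,0,0,0]
    - [0,0,0,0,0,0]
    - [0,0,0,0,0,0]
  fingers: 36

```text
time: 21.38
tool_pos: [459.1, 159.3, 38.9]
tcp_rot: [3.141, -1.082, 1.599]
contact_force: [0.4, -0.0, -0.2]
grip_width: 46.2
```

>>> step_arm:
  deltas:
    - [0,0,0,0,0,0]
    - [0,0,0,0,0,0]
    - [0,0,0,0,0,0]
    - [0,0,0,0,0,0]

```text
time: 21.72
tool_pos: [459.1, 159.5, 38.9]
tcp_rot: [3.14, -1.082, 1.599]
contact_force: [0.7, -3.3, 2.0]
grip_width: 45.8
```

Run:
```python
from plant import bot
o=bot.get_obs();print(o["tool_pos"],o["tcp_rot"],o["grip_width"],o["joint_positions"].round(2))
```

```text
[459.11455699 159.46852514  38.94446041] [ 3.14041075 -1.08181772  1.59942774] 45.7817367886093 [-0.37  0.87  1.93  1.04  1.24 -1.24]
```

>>> step_arm:
  deltas:
    - [5,0,-3,0,0,0]
    - [31,0,-16,0,0,0]
    - [62,0,-33,0,0,0]
    - [97,0,-52,0,0,0]
    - [132,0,-71,0,0,0]

```text
time: 22.13
tool_pos: [457.8, 159.3, 189.9]
tcp_rot: [-3.136, -1.082, 1.594]
contact_force: [1.3, -0.3, -2.0]
grip_width: 46.1
```

>>> step_arm:
  deltas:
    - [0,0,0,0,-0.08,0]
    - [0,0,0,0,-0.18,0]
    - [0,0,0,0,-0.29,0]
    - [0,0,0,0,-0.4,0]
    - [0,0,0,0,-0.51,0]

```text
time: 22.55
tool_pos: [458.5, 158.6, 189.3]
tcp_rot: [3.14, -0.566, 1.598]
contact_force: [-0.9, 0.6, -2.1]
grip_width: 46.2
```

>>> step_arm:
  deltas:
    - [0,0,0,0,-0.11,0]
    - [0,0,0,0,-0.22,0]
    - [0,0,0,0,-0.33,0]
    - [0,0,0,0,-0.44,0]
    - [0,0,0,0,-0.55,0]

```text
time: 22.97
tool_pos: [458.5, 158.9, 189.5]
tcp_rot: [3.14, -0.016, 1.598]
contact_force: [0.6, 0.1, -3.4]
grip_width: 46.1
```

>>> step_arm:
  deltas:
    - [0,0,0,0,-0.11,0]
    - [0,0,0,0,-0.22,0]
    - [0,0,0,0,-0.33,0]
    - [0,0,0,0,-0.43,0]
    - [0,0,0,0,-0.511,0]

```text
time: 23.38
tool_pos: [458.2, 159.6, 188.9]
tcp_rot: [3.141, 0.495, 1.599]
contact_force: [0.1, -0.2, -2.6]
grip_width: 45.6
```

>>> step_arm:
  deltas:
    - [0,0,0,0,0,0]
    - [0,0,0,0,0,0]
    - [0,0,0,0,0,0]

```text
time: 23.63
tool_pos: [458.5, 158.8, 188.7]
tcp_rot: [-3.141, 0.487, 1.599]
contact_force: [0.8, -0.3, -2.6]
grip_width: 45.7
```

Run:
```python
from plant import bot
import cv2
o=bot.get_obs();print(o["tool_pos"],o["tcp_rot"],o["grip_width"],o["joint_positions"].round(2))
s=bot.capture("scene");cv2.imwrite("pics/h.png",cv2.resize(s["color"][110:300,180:460,::-1],None,fx=2.5,fy=2.5,interpolation=cv2.INTER_CUBIC))
```

```text
[458.53197349 158.77205672 188.65179142] [-3.14088302  0.48714353  1.59893903] 45.65937672240768 [ 0.44  0.47  1.61 -0.46  1.3   0.59]
```

View pics/h.png

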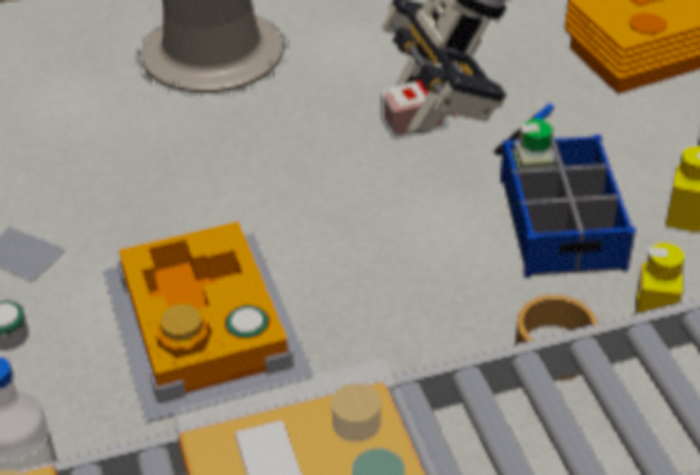

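The jar is held lying with its label up at (407,97); honey jar at (182,325). I carry it to above the pocket.

>>> step_arm:
  deltas:
    - [-15,2,8,0,0,0]
    - [-42,7,22,0,0,0]
    - [-74,12,39,0,0,0]
    - [-106,17,56,0,0,0]
    - [-137,22,72.5,0,0,0]

```text
time: 24.1
tool_pos: [485.0, 2.2, 189.7]
tcp_rot: [3.14, 0.488, 1.597]
contact_force: [0.2, -0.5, -1.1]
grip_width: 46.2
```

>>> step_arm:
  deltas:
    - [-32,5,17,0,0,0]
    - [-64,10,34,0,0,0]
    - [-95,15,50,0,0,0]
    - [-122,19,64,0,0,0]
    - [-137,22,72.5,0,0,0]

```text
time: 24.52
tool_pos: [510.9, -153.9, 190.5]
tcp_rot: [3.139, 0.489, 1.593]
contact_force: [0.5, 0.3, -2.4]
grip_width: 45.7
```

>>> step_arm:
  deltas:
    - [8,0,14,0,0,0]
    - [18,0,33,0,0,0]
    - [28,0,53,0,0,0]
    - [36,0,68,0,0,0]
    - [36,0,68,0,0,0]

```text
time: 24.93
tool_pos: [509.1, -150.6, 109.9]
tcp_rot: [-3.136, 0.487, 1.598]
contact_force: [-0.4, 0.4, -2.6]
grip_width: 46.2
```

>>> step_arm:
  deltas:
    - [0,0,0,0,0,0]
    - [0,0,0,0,0,0]
    - [0,0,0,0,0,0]

```text
time: 25.18
tool_pos: [512.2, -150.3, 114.1]
tcp_rot: [3.138, 0.49, 1.597]
contact_force: [-0.1, -0.4, -1.3]
grip_width: 46.0
```

Run:
```python
from plant import bot
from h import *
from scipy.spatial.transform import Rotation as Ro
o=bot.get_obs();P=o["tool_pos"];R=Ro.from_euler('xyz',o["tcp_rot"]);print(P,o["tcp_rot"],o["joint_positions"].round(2))
G=P+R.apply([0,0,6]);c=s=bot.capture("scene")
u,v=proj(s,[G])[0].astype(int);v+=4;r,k=25,16;print(u,v)
b=cv2.resize(np.ascontiguousarray(c["color"][v-r:v+r,u-r:u+r,::-1]),None,fx=k,fy=k,interpolation=cv2.INTER_CUBIC)
def dr(Q,col): cv2.polylines(b,[((proj(c,Q)+.5-[u-r,v-r])*k).astype(int)],True,col,1)
tr=[544.6,-133.4,.03]
F=lambda L,z:rot(np.array([[x,y,z] for x,y in L],float),tr)
poc=[(-59,-55.5),(-9,-55.5),(-9,-40),(25,-40),(25,6),(-9,6),(-9,22),(-13,22),(-13,55.5),(-55,55.5),(-55,22),(-59,22),(-59,6),(-93,6),(-93,-40),(-59,-40)]
dr(F(poc,51),(255,0,0))
y=o["tcp_rot"][2]-np.pi/2;cz=G[2]-4.7
jb=lambda z:rot(np.array([[a,bb,z] for a,bb in[(-23,-36.1),(23,-36.1),(23,35.9),(-23,35.9)]],float),[G[0],G[1],y])
dr(jb(cz+23),(0,255,0));dr(jb(cz-23),(0,255,0))
ca=np.arange(0,6.28,.26)
for yy in(43.9,69.9): dr(rot(np.c_[19*np.cos(ca),0*ca+yy,cz+19*np.sin(ca)],[G[0],G[1],y]),(255,255,0))
cv2.imwrite("pics/i.png",b[:600] if b.shape[0]<=800 else b)
cv2.imwrite("pics/i.png",cv2.resize(b,(600,600)))
```

```text
[ 512.24261869 -150.26334986  114.12288579] [3.13832998 0.4895643  1.59679914] [-0.18  0.52  1.79 -0.66  0.84  0.25]
248 209
```

View pics/i.png

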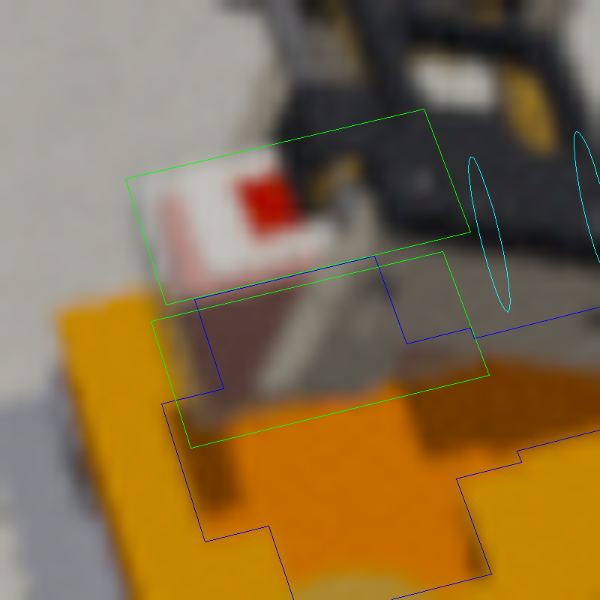

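The overlay lines up to about 1–2 mm. I descend in stages.

>>> step_arm:
  deltas:
    - [3.7,0,7.1,0,0,0]
    - [7.5,0,14.1,0,0,0]
    - [11.2,0,21.2,0,0,0]
    - [11.2,0,21.2,0,0,0]
    - [11.2,0,21.2,0,0,0]

```text
time: 25.65
tool_pos: [511.1, -149.8, 87.6]
tcp_rot: [-3.139, 0.489, 1.6]
contact_force: [-1.0, 0.3, -0.8]
grip_width: 46.2
```

>>> step_arm:
  deltas:
    - [1.2,0,2.2,0,0,0]
    - [2.3,0,4.4,0,0,0]
    - [3.7,0,7.1,0,0,0]
    - [3.7,0,7.1,0,0,0]

```text
time: 25.98
tool_pos: [511.3, -149.9, 80.0]
tcp_rot: [-3.141, 0.489, 1.599]
contact_force: [-0.3, -0.3, -2.4]
grip_width: 45.6
```

>>> step_arm:
  deltas:
    - [1,0,1.8,0,0,0]
    - [1.9,0,3.5,0,0,0]
    - [2.8,0,5.3,0,0,0]
    - [3.7,0,7.1,0,0,0]
    - [3.7,0,7.1,0,0,0]

```text
time: 26.4
tool_pos: [511.3, -150.0, 72.1]
tcp_rot: [-3.141, 0.489, 1.599]
contact_force: [0.8, -0.1, -1.8]
grip_width: 45.9
```

>>> step_arm:
  deltas:
    - [1.4,0,2.7,0,0,0]
    - [2.8,0,5.3,0,0,0]
    - [4.2,0,8,0,0,0]
    - [5.6,0,10.6,0,0,0]
    - [5.6,0,10.6,0,0,0]

```text
time: 26.82
tool_pos: [511.2, -150.0, 59.8]
tcp_rot: [-3.14, 0.489, 1.599]
contact_force: [0.4, -0.1, -1.2]
grip_width: 46.2
```

>>> step_arm:
  deltas:
    - [1.2,0,2.3,0,0,0]
    - [2.4,0,4.6,0,0,0]
    - [3.6,0,6.9,0,0,0]
    - [5.1,0,9.7,0,0,0]
    - [5.1,0,9.7,0,0,0]

```text
time: 27.23
tool_pos: [511.2, -150.1, 48.9]
tcp_rot: [-3.141, 0.489, 1.599]
contact_force: [-0.0, -0.4, -1.4]
grip_width: 46.1
```

>>> step_arm:
  deltas:
    - [0.5,0,0.9,0,0,0]
    - [0.9,0,1.8,0,0,0]
    - [0.9,0,1.8,0,0,0]

```text
time: 27.48
tool_pos: [511.5, -150.2, 47.4]
tcp_rot: [-3.141, 0.489, 1.599]
contact_force: [-0.1, 1.3, -1.6]
grip_width: 46.2
```

>>> step_arm:
  deltas:
    - [0.4,0,0.7,0,0,0]
    - [0.7,0,1.3,0,0,0]
    - [0.7,0,1.3,0,0,0]

```text
time: 27.73
tool_pos: [511.5, -150.2, 46.0]
tcp_rot: [-3.142, 0.489, 1.599]
contact_force: [0.5, 0.2, -2.2]
grip_width: 46.2
```

>>> step_arm:
  deltas:
    - [0.3,0,0.5,0,0,0]
    - [0.5,0,0.9,0,0,0]
    - [0.5,0,0.9,0,0,0]

```text
time: 27.98
tool_pos: [511.5, -150.2, 45.0]
tcp_rot: [-3.142, 0.489, 1.599]
contact_force: [-0.0, 0.1, -1.4]
grip_width: 46.4
```

>>> step_arm:
  deltas:
    - [0.3,0,0.5,0,0,0]
    - [0.5,0,0.9,0,0,0]
    - [0.5,0,0.9,0,0,0]

```text
time: 28.23
tool_pos: [511.5, -150.2, 43.9]
tcp_rot: [-3.141, 0.489, 1.599]
contact_force: [-0.5, 0.1, -1.9]
grip_width: 46.3
```

>>> step_arm:
  deltas:
    - [0.3,0,0.5,0,0,0]
    - [0.5,0,0.9,0,0,0]
    - [0.5,0,0.9,0,0,0]

```text
time: 28.48
tool_pos: [511.6, -150.1, 43.0]
tcp_rot: [3.142, 0.489, 1.599]
contact_force: [0.6, 1.5, -1.7]
grip_width: 46.3
```

>>> step_arm:
  deltas:
    - [0.3,0,0.5,0,0,0]
    - [0.5,0,0.9,0,0,0]
    - [0.5,0,0.9,0,0,0]

```text
time: 28.73
tool_pos: [511.7, -150.2, 42.7]
tcp_rot: [3.141, 0.49, 1.599]
contact_force: [-2.1, 1.4, 4.8]
grip_width: 45.9
```

>>> step_arm:
  deltas:
    - [0.2,0,0.4,0,0,0]
    - [0.4,0,0.7,0,0,0]
    - [0.4,0,0.7,0,0,0]

```text
time: 28.98
tool_pos: [511.8, -150.2, 42.5]
tcp_rot: [3.141, 0.491, 1.599]
contact_force: [-2.9, 3.9, 10.8]
grip_width: 45.6
```

Floor contact came at 42.7 mm, against an expected 44±2. I release and back out along the tool axis.

>>> step_arm:
  deltas:
    - [-0.3,0,-0.5,0,0,0]
    - [-0.3,0,-0.5,0,0,0]
    - [-0.3,0,-0.5,0,0,0]
    - [-0.3,0,-0.5,0,0,0]
  fingers: 62

```text
time: 29.32
tool_pos: [511.5, -150.2, 41.6]
tcp_rot: [-3.142, 0.489, 1.599]
contact_force: [-0.4, -0.0, -0.8]
grip_width: 62.0
```

>>> step_arm:
  deltas:
    - [0,0,-5,0,0,0]
    - [0,0,-15,0,0,0]
    - [0,0,-30,0,0,0]
    - [0,0,-55,0,0,0]
    - [0,0,-85,0,0,0]

```text
time: 29.73
tool_pos: [509.5, -109.7, 117.1]
tcp_rot: [-3.139, 0.488, 1.599]
contact_force: [0.2, 0.6, -0.4]
grip_width: 61.7
```

>>> step_arm:
  deltas:
    - [0,-10,-30,0,0,0]
    - [0,-20,-65,0,0,0]
    - [0,-40,-100,0,0,0]
    - [0,-60,-135,0,0,0]
    - [0,-80,-170,0,0,0]

```text
time: 30.15
tool_pos: [426.7, -31.4, 268.7]
tcp_rot: [3.141, 0.488, 1.599]
contact_force: [1.1, 0.3, 0.4]
grip_width: 61.8
```

Run:
```python
from plant import bot
from h import *
print(bot.get_obs()["tool_pos"])
s=bot.capture("scene");t=bot.capture("top");A=[]
for c,tr in((t,[544.6,-135.4,.026]),(s,[544.6,-133.4,.03])):
    u,v=proj(c,rot(np.array([[0,0,51.]]),tr))[0].astype(int);r=50;k=8
    b=cv2.resize(np.ascontiguousarray(c["color"][v-r:v+r,u-r:u+r,::-1]),None,fx=k,fy=k,interpolation=cv2.INTER_CUBIC)
    def dr(Q,col): cv2.polylines(b,[((proj(c,rot(np.array(Q,float),tr))+.5-[u-r,v-r])*k).astype(int)],True,col,1)
    dr([[-57,-53,57],[-11,-53,57],[-11,19,57],[-57,19,57]],(0,255,0))
    a=np.arange(0,6.28,.26)
    dr(np.c_[-34+19*np.cos(a),0*a+53,34+19*np.sin(a)],(255,255,0))
    dr(prism(23,24,81,81)[::2]+[63,-32.5,0],(255,0,0))
    A.append(b[100:700,200:600] if 0 else cv2.resize(b[100:700,100:700],(400,400)))
cv2.imwrite("pics/j.png",np.hstack(A))
```

```text
[426.68033147 -31.43227761 268.73128905]
```

View pics/j.png

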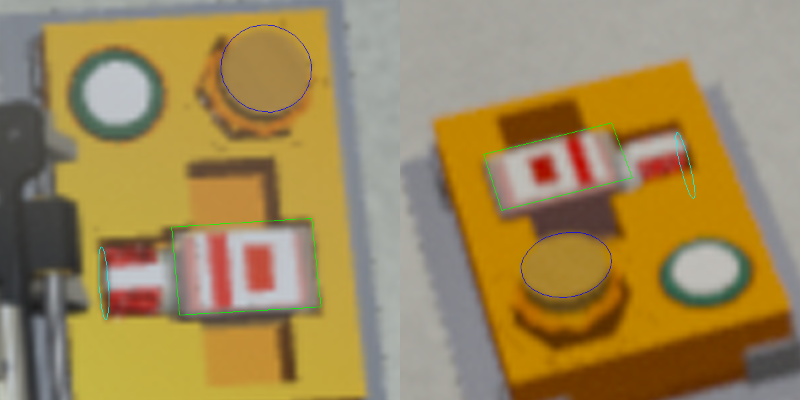

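Both jars match their home outlines in both cameras: spice jar at (247,267) in the top view and (557,167) in the scene view, honey lid at (265,68) and (566,265). The label faces up and the arm is clear. I hand the job in.

```bash
python3 -c "
from plant import bot
print(bot.close_job())"
```

```text
the job is handed in; nothing more can be done
None
```

I packed both jars in the orange tray and handed the job in at about 30 s of the 72 s allowed; it reports no verdict.

- **Honey jar:** I gripped it across two flats, lowered it into the hexagonal pocket and released it. It touched the floor exactly at the predicted height.
- **Spice jar:** I lifted it out of the crate by its cap and stood it on the bench. I regripped the glass body with the tool tilted 62°, turned it 90°, laid it in its pocket and released it. It touched the floor at a tool height of 42.7 mm, against an expected 44 ± 2 mm.

**Last checks:** In the final pictures both jars lie on their home outlines in both cameras, to about 1 px (2–3 mm). The label faces up, and the arm is clear of the tray and everything else.

**Disagreements:** The two cameras differed by about 2 mm in y for the tray and up to 5 mm in x for the honey jar while it stood on the bench. I used values in between, and neither jar touched a pocket rim on the way in.

I did not check separately that the other goods stayed put. The arm never touched them, and the contact forces stayed small throughout, at most about 11 N as the spice jar met the pocket floor.

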